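# Draw out the flask tray

## Robot

A 6-joint arm with a two-finger parallel gripper is mounted at the origin on the work surface. World frame = base frame: x ahead of the robot, y to its left, z up, the work surface at z = 0. Lengths are in mm, angles in rad, forces in N, time in s.
With the tool pointing down it reaches from about 250 to 800 mm from the base axis. Payload 3.9 kg.
Tool frame: the origin (TCP) lies on the centre line of the jaws, within the pads' length; the fingertips stand 11 mm ahead of it and the grasp point (between the pads) lies 8 mm behind it; y points along the fingers, z is the direction in which the jaws open and shut, and the axes are right-handed (so a half turn about y gives the same grasp; the last joint's range is limited). The gripper opens to 85 mm and grips with 20 to 120 N. Pads are 22 mm wide; open, the fingers measure 114 mm over their backs; the gripper's body (76 mm by 85 mm) begins 54 mm behind the grasp point. The pads swing forward as they close: fully open they stand 13 mm farther back than shut.
Start: joints at [1.193, 0.26, -0.138, 1.173, 0, 1.571], TCP at [193.655, 487.968, 242.304] pointing down, gripper open.
Joint ranges: [-2.78, 2.78], [-0.83, 1.72], [-1.28, 1.37], [-1.9, 2.12], [-1.57, 1.48], [-3.14, 3.14]. Speed limits (rad/s): [2.57, 2.57, 3.14, 3.14, 3.14, 3.14].

## Interface

Orientations are given as a unit quaternion [w, x, y, z].
In Python, from plant import manip, cams, spotter gives the robot as it stands.
- The arm moves only by the shell command python3 -m jog 'ROWS' [OPENING] [FORCE]. ROWS is JSON, a list of rows, each an object of numbers: "tx", "ty", "tz": the shift along the tool's x, y, z in m; "rx", "ry", "rz": the turn, a rotation vector about the tool's x, y, z in rad. A call has 1 to 5 rows; each row shifts and turns the commanded pose from where the row before left it, along the tool's axes as they then stand; what a row does not reach is not made up. A row lasts 1/10 s, in which the tool goes at most 50 mm and 8.59 degrees, less where a joint would pass 70% of its speed; a pose out of reach is approached as far as the arm can. A call with a gripper value outside its range is refused whole. OPENING is the finger opening in m, from 0 to 0.0854, set as the call begins (- or left out, the last holds). The fingers move at their own pace and stop on an object; FORCE is the grip in N (left out, the last holds). Time passes only in rows, so rows that do not move let the fingers close. It gives the time, the measured TCP pose, the force and the opening at its end, in the units of the state.
- manip.get_obs(): the state, without advancing time (a new reading comes with each control period).
- cams.camera(name): name is "scene" or "top" or "wrist"; returns a dict with "frame" (480x640x3 uint8, blue, green, red), "z_map" (480x640 float32, mm along the optical axis (not along the pixel's ray), 0 where there is no reading), "mtx" (3x3 intrinsics, pixels), "R" (3x3) and "t" (3): a world point X has camera coordinates R X + t. Camera axes: x right, y down, z forward; pixel columns grow to the right and rows downward; lengths in mm; the calibration is good to about 2 mm. A picture is of the moment at which its call begins.
- manip.hand_in(): hands the job in, once; it reports no verdict.
Trained networks look in a picture, given as the dict that the camera call returned (one of the last four; its "shot" number tells which), for a name from the list of things; names that differ only in an ending like _2 or _b are one class to them, and where a whole thing is asked for, a point or a joint stands for the part that bears it (a point fixed in the world has none). Each returns a list of dicts, best first, with "conf" (0 to 1); they miss things now and then, are a little off and sometimes report something else, mostly with a low value. They report only what shows in the picture. A call takes as long as a camera call. They do not tell look-alikes from the thing itself.
- spotter.masks_of(query, picture): "mask" (480x640 bool, what is visible of it).
- spotter.spot_point(query, picture): "at" ([x, y, z] in mm, in world coordinates, good to about 4 mm: a listed point, or the origin of a listed thing).
The state is a dict: "time_s": time; "qpos": joint angles; "joint_velocities": joint speeds; "joint_torque": joint torques, N m; "tool_pos": TCP position; "eef_rot": TCP orientation; "contact_force": force on the tool from outside, world axes, zero at the start; "wrist_torque": the same for the moment, N m; "grip_width": finger opening in mm.
Only numpy, scipy, OpenCV 4.12 (cv2) and the standard library are available. Lean on these libraries where they do the work, as an engineer would, in place of code of your own. Each camera call takes 0.05 s, during which the arm holds its last target.

## Task

Only one tray may stand out at a time: first push the narrow tray, which has been left open, fully home; then hook a fingertip behind the upright front lip of the wide tray and draw it out along its rails, all the way to its stop. Do not pinch or lift anything: leave the flask on the wide tray and the dish on the narrow one untouched, upright and on their trays, and do not disturb the other things on the bench.

Things in the scene. Friction and masses are not known exactly. Their poses are not given: they have to be found in the camera images.
- wide_tray (a joint): how far the wide steel tray is drawn out of its stand, in m: 0 = fully home against the rear stop, 0.130 = fully out against the front stop. At the start it is home or drawn out at most 0.030. It slides with about 2 N of friction (plus a little drag with speed) and stays where it is left. The tray is 220 mm long and 150 mm wide, with 12 mm high side and rear rims (tops 26 mm above the table) and a taller upright lip at its front end.
- wide_lip (a point): middle of the top edge of the front lip of the wide tray, 50 mm above the table; moves with the tray. The lip is an upright steel plate 150 mm wide (y) and 8 mm thick (x), rising 36 mm above the tray floor, whose top face is 14 mm above the table. Axes as the stand: -x points the way the tray is drawn out. Between the lip and the flask the tray floor is bare for at least 75 mm.
- wide_floor (a point): centre of the top face of the wide tray's floor, 114 mm behind the middle of the lip (+x), 14 mm above the table; moves with the tray, axes as the stand.
- wide_unit: fixed rail stand of the wide tray: white base plate 230 mm along x and 180 mm along y with an aluminium rail 32 mm high along each side and a stop strip of the same height at the rear (+x) end. Origin: centre of its underside, on the table. Its x axis runs along the rails; the tray slides out towards its -x, that is towards the robot (yaw at most 0.2 rad off straight).
- narrow_tray (a joint): how far the narrow steel tray is drawn out of its stand, in m: 0 = fully home against the rear stop, 0.130 = fully out against the front stop. At the start it stands 0.060 to 0.110 out. It slides with about 2 N of friction (plus a little drag with speed) and stays where it is left. The tray is 220 mm long and 100 mm wide, with 12 mm high side and rear rims (tops 26 mm above the table) and a taller upright lip at its front end.
- narrow_lip (a point): middle of the top edge of the front lip of the narrow tray, 50 mm above the table; moves with the tray. The lip is an upright steel plate 100 mm wide (y) and 8 mm thick (x), rising 36 mm above the tray floor, whose top face is 14 mm above the table. Axes as the stand: -x points the way the tray is drawn out.
- narrow_floor (a point): centre of the top face of the narrow tray's floor, 114 mm behind the middle of the lip (+x), 14 mm above the table; moves with the tray, axes as the stand.
- narrow_unit: fixed rail stand of the narrow tray: white base plate 230 mm along x and 130 mm along y with an aluminium rail 32 mm high along each side and a stop strip of the same height at the rear (+x) end. Origin: centre of its underside, on the table. Its x axis runs along the rails; the tray slides out towards its -x, that is towards the robot (yaw at most 0.2 rad off straight).
- flask: small conical glass flask with a black stopper standing loose on the wide tray: base 70 mm across, 86 mm high, about 0.16 kg. Origin: centre of its underside, z up.
- dish: flat round plastic dish with white lid lying loose on the narrow tray: 64 mm across, 22 mm high. Origin: centre of its underside.
- dark_jar: small black lidded powder jar, 40 mm across, 55 mm high, on the table between the two stands. Bystander. Origin: centre of its underside.
- red_jar: red jar with black lid, 68 mm across, 85 mm high. Bystander. Origin: centre of its underside.
- beaker: empty glass beaker, 80 mm across, 100 mm high, to the robot's left. Bystander. Origin: centre of its underside.
- brush: powder brush lying on the table at the robot's right, 170 mm long along its x. Bystander. Origin: middle of its underside.
- tub: flat round tub with white lid, 64 mm across, 30 mm high, on the table. Bystander. Origin: centre of its underside.
- tape_box: blue tape dispenser, 100 x 60 x 63 mm, at the robot's right. Bystander. Origin: centre of its underside.
Mind the look-alikes: they are no part of the job. Leave any orange look-alike of the flask alone.

How it is judged:
By the outcome, as a careful person would: the job done as asked, in the order asked, and still so for the second after the job is handed in, with the robot touching nothing.
It also fails if it takes over 51 s, if anything falls off the work surface, if the arm or the gripper's body presses on something with over 40 N, if the wrist force passes 120 N, or if a joint passes its speed limit or range.

## Working session

There is one attempt and no reset: what is moved stays moved. The work goes in short steps, Python scripts to look and compute and a shell command to move; the robot and the scene stay as the last step left them, time stands still between calls to the robot, and variables do not carry over. Pictures are saved under pics/ and viewed, and the job is handed in when it is done.

```bash
ls; mkdir -p pics
python3 - <<'E'
from plant import manip,cams,spotter
import cv2,numpy as np
o=manip.get_obs(); print({k:np.round(v,3).tolist() for k,v in o.items()})
for n in ["scene","top"]:
    p=cams.camera(n); cv2.imwrite(f"pics/{n}0.png",p["frame"]); print(n,np.round(p["t"]),np.round(p["R"],2).tolist())
    for q in ["wide_lip","wide_floor","wide_unit","narrow_lip","narrow_floor","narrow_unit","flask","dish","dark_jar","red_jar","beaker","brush","tub","tape_box"]:
        print(q,[(np.round(d["at"]).tolist(),round(d["conf"],2)) for d in spotter.spot_point(q,p)[:3]])
E
```

```text
pics
{'time_s': 0.0, 'qpos': [1.193, 0.261, -0.139, 1.173, -0.0, 1.571], 'joint_velocities': [-0.001, 0.0, -0.0, 0.0, -0.0, 0.001], 'joint_torque': [-0.001, -40.567, 25.392, 0.018, -0.0, 0.0], 'tool_pos': [193.407, 487.342, 241.458], 'eef_rot': [-0.694, 0.695, -0.133, 0.133], 'contact_force': [0.332, -0.23, 0.17], 'wrist_torque': [-0.003, 0.039, -0.001], 'grip_width': 85.365}
scene [ 399. -250. 1212.] [[-0.73, 0.68, 0.0], [0.53, 0.57, -0.62], [-0.43, -0.45, -0.78]]
wide_lip [([553.0, -168.0, 48.0], 0.87)]
wide_floor [([671.0, -160.0, 12.0], 0.68)]
wide_unit [([689.0, -160.0, -3.0], 0.82), ([622.0, -403.0, -3.0], 0.4)]
narrow_lip [([516.0, 211.0, 49.0], 0.66)]
narrow_floor [([631.0, 186.0, 14.0], 0.78), ([621.0, -403.0, -1.0], 0.37)]
narrow_unit [([716.0, 170.0, -0.0], 0.71)]
flask [([729.0, -328.0, -2.0], 0.76), ([700.0, -160.0, 16.0], 0.61)]
dish [([660.0, 175.0, 13.0], 0.72)]
dark_jar [([670.0, -1.0, 2.0], 0.9), ([555.0, -169.0, 51.0], 0.45)]
red_jar [([338.0, -264.0, 2.0], 0.57)]
beaker [([591.0, 436.0, -0.0], 0.65), ([692.0, -159.0, 0.0], 0.57)]
brush [([432.0, -442.0, -4.0], 0.9
[... 173 characters left out ...]
lip [([554.0, -173.0, 53.0], 0.6), ([691.0, -156.0, -3.0], 0.56)]
wide_floor [([670.0, -157.0, 16.0], 0.56)]
wide_unit [([691.0, -152.0, -1.0], 0.63)]
narrow_lip [([518.0, 212.0, 51.0], 0.91)]
narrow_floor [([631.0, 192.0, 13.0], 0.61)]
narrow_unit [([716.0, 175.0, -2.0], 0.68), ([668.0, -8.0, -2.0], 0.25)]
flask [([728.0, -331.0, 1.0], 0.88), ([700.0, -157.0, 20.0], 0.66)]
dish [([661.0, 175.0, 14.0], 0.71)]
dark_jar [([669.0, -4.0, -0.0], 0.74), ([703.0, -153.0, 17.0], 0.54), ([620.0, -404.0, 2.0], 0.17)]
red_jar [([344.0, -265.0, 2.0], 0.7)]
beaker [([590.0, 435.0, -0.0], 0.73)]
brush [([433.0, -440.0, 2.0], 0.79)]
tub [([320.0, 331.0, -0.0], 0.67)]
tape_box [([622.0, -405.0, 2.0], 0.63)]
```

View pics/top0.png

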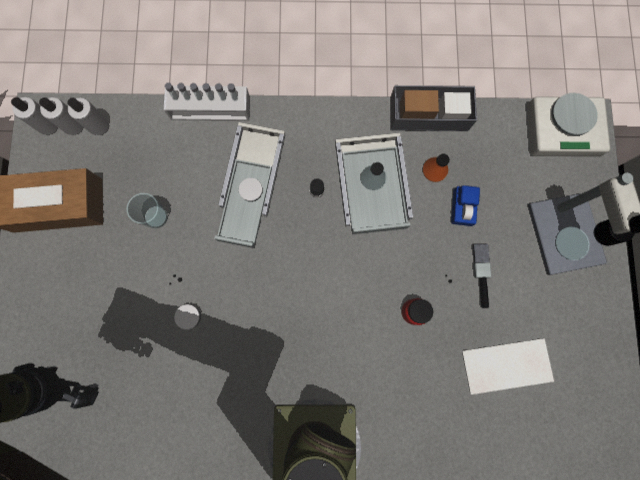

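View pics/scene0.png

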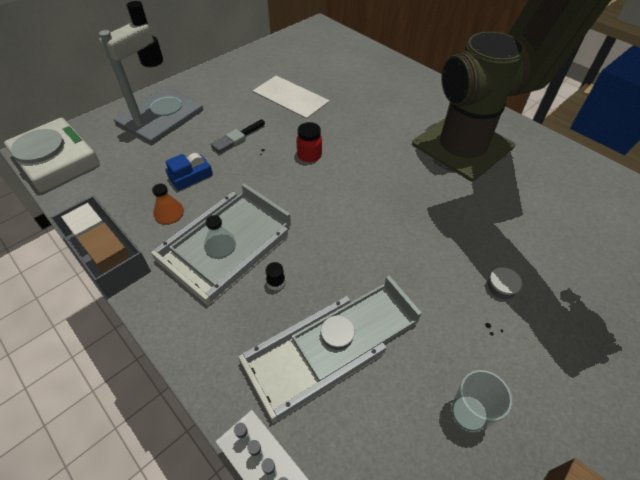

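The flask meant is the clear glass one standing in the wide tray (top px ~373,180, scene ~215,235). The orange one at (435,167) on the table is the look-alike. The narrow tray (top ~250,190) holds the dish, and its lip is at ~(236,242). Next I'll fit the poses from depth and check an enlarged crop.

```bash
cat > h.py <<'E'
from plant import manip,cams,spotter
import cv2,numpy as np
from scipy.spatial.transform import Rotation as Ro
def cloud(p):
    z=p["z_map"]; v,u=np.mgrid[:480,:640]; K=np.array(p["mtx"])
    c=np.stack([(u-K[0,2])/K[0,0]*z,(v-K[1,2])/K[1,1]*z,z],-1)
    X=(c-np.array(p["t"]).ravel())@np.array(p["R"]); X[z==0]=np.nan; return X
def lipfit(X,c,name):
    d=X-np.array([c[0],c[1],0]); m=(np.hypot(d[...,0],d[...,1])<95)&(X[...,2]>40)&(X[...,2]<58)
    P=X[m][:,:2]; P=P[np.abs(P[:,0]-c[0])<30]; ctr=P.mean(0); w,V=np.linalg.eigh(np.cov(P.T)); a=V[:,1]
    if a[1]<0:a=-a
    s=(P-ctr)@a; mid=ctr+a*(np.percentile(s,1)+np.percentile(s,99))/2
    print(name,"lip mid",mid.round(1),"yaw",round(float(np.arctan2(-a[0],a[1])),3),"thick sd",np.sqrt(w[0]).round(1),"len",np.ptp(s).round(),len(P),"z",np.median(X[m][:,2]).round(1))
def obs():
    o=manip.get_obs(); R=Ro.from_quat(o["eef_rot"],scalar_first=True).as_matrix()
    print("t",round(o["time_s"],2),"tcp",np.round(o["tool_pos"],1),"F",np.round(o["contact_force"],1),"w",round(o["grip_width"],1)); print(R.round(3)); return o,R
E
python3 - <<'E'
from h import *
obs()
for n in ["top","scene"]:
    p=cams.camera(n);X=cloud(p)
    lipfit(X,(554,-170),"wide "+n);lipfit(X,(517,211),"narrow "+n)
    for nm,c in [("wide",(690,-156)),("narrow",(716,173))]:
        m=(np.abs(X[...,2]-32)<4)&(np.abs(X[...,0]-c[0])<125)&(np.abs(X[...,1]-c[1])<110)&(X[...,0]>c[0]-90)
        P=X[m][:,:2].astype(np.float32)
        r=cv2.minAreaRect(P); print(nm,n,"rails",len(P),r)
    if n=="top":
        cv2.imwrite("pics/top_crop.png",cv2.resize(p["frame"][90:270,190:490],None,fx=2.6,fy=2.6,interpolation=cv2.INTER_CUBIC))
E
```

```text
t 1.5 tcp [193.7 488.  242.3] F [-0.3 -0.2  0.7] w 85.5
[[ 0.929  0.     0.369]
 [-0.369 -0.     0.929]
 [ 0.    -1.    -0.   ]]
wide top lip mid [ 556.5 -172.9] yaw 0.116 thick sd 2.6 len 149.0 217 z 50.1
narrow top lip mid [518.  210.8] yaw -0.188 thick sd 2.6 len 99.0 138 z 49.6
wide top rails 943 ((703.6436767578125, -155.71029663085938), (228.28091430664062, 181.0626220703125), 6.427297115325928)
narrow top rails 1020 ((727.4133911132812, 171.0207977294922), (131.07763671875, 230.52992248535156), 79.01655578613281)
wide scene lip mid [ 559.1 -172.9] yaw 0.118 thick sd 2.8 len 151.0 289 z 48.7
narrow scene lip mid [520.2 210.9] yaw -0.186 thick sd 2.8 len 101.0 284 z 48.0
wide scene rails 1350 ((704.5719604492188, -156.60423278808594), (225.9263916015625, 184.8531494140625), 5.999820232391357)
narrow scene rails 2418 ((728.184326171875, 170.17176818847656), (131.20465087890625, 229.79212951660156), 79.3314208984375)
```

View pics/top_crop.png

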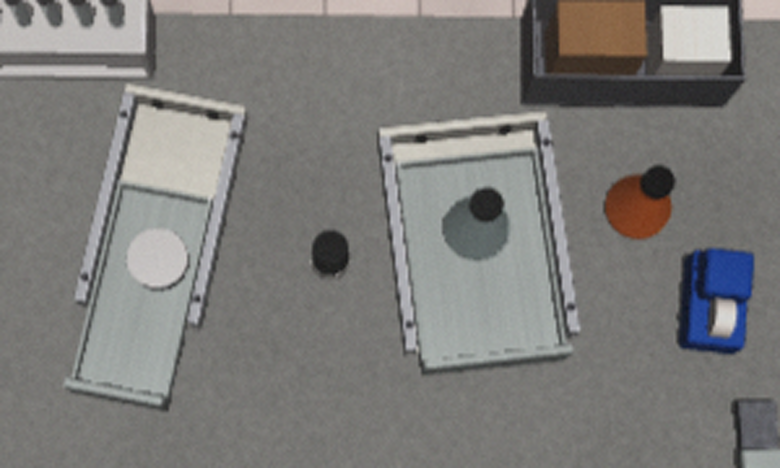

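Both lips agree with the crop. The narrow tray's yaw is −0.188 and the wide tray's +0.117. I'll close the fingers, turn to the narrow yaw and move to a point in front of its lip.

```bash
python3 -m jog '[{"ry":-0.095},{"ry":-0.095},{"tx":0.033,"tz":-0.021},{"tx":0.033,"tz":-0.021},{"tx":0.033,"tz":-0.021}]' 0 20
python3 -m jog '[{"tx":0.033,"tz":-0.021},{"tx":0.033,"tz":-0.021},{"tx":0.033,"tz":-0.021},{"tx":0.033,"tz":-0.021},{"tx":0.033,"tz":-0.021}]'
python3 -m jog '[{"tx":0.033,"tz":-0.021},{"tx":0.029,"tz":-0.022},{"ty":0.01},{},{}]'
python3 -c "
from h import *
o,R=obs(); print(R.T@(np.array([475,219.5,36])-o['tool_pos']))"
```

```text
t 1.6 tcp [193.7 488.  242.3] F [0.1 0.3 0.3] w 85.3
[[ 0.929  0.     0.369]
 [-0.369 -0.     0.929]
 [ 0.    -1.    -0.   ]]
[ 360.52193216  206.31932235 -145.74118681]schema error: expected keys tx, ty, tz, rx, ry, rz
schema error: expected keys tx, ty, tz, rx, ry, rz
schema error: expected keys tx, ty, tz, rx, ry, rz
```

```bash
python3 -m jog '[{"tx":0,"ty":0,"tz":0,"rx":0,"ry":-0.095,"rz":0},{"tx":0,"ty":0,"tz":0,"rx":0,"ry":-0.095,"rz":0},{"tx":0.033,"ty":0,"tz":-0.021,"rx":0,"ry":0,"rz":0},{"tx":0.033,"ty":0,"tz":-0.021,"rx":0,"ry":0,"rz":0},{"tx":0.033,"ty":0,"tz":-0.021,"rx":0,"ry":0,"rz":0}]' 0 20
python3 -m jog '[{"tx":0.033,"ty":0,"tz":-0.021,"rx":0,"ry":0,"rz":0},{"tx":0.033,"ty":0,"tz":-0.021,"rx":0,"ry":0,"rz":0},{"tx":0.033,"ty":0,"tz":-0.021,"rx":0,"ry":0,"rz":0},{"tx":0.033,"ty":0,"tz":-0.021,"rx":0,"ry":0,"rz":0},{"tx":0.033,"ty":0,"tz":-0.021,"rx":0,"ry":0,"rz":0}]'
python3 -m jog '[{"tx":0.033,"ty":0,"tz":-0.021,"rx":0,"ry":0,"rz":0},{"tx":0.029,"ty":0,"tz":-0.022,"rx":0,"ry":0,"rz":0},{"tx":0,"ty":0,"tz":0,"rx":0,"ry":0,"rz":0}]'
python3 -c "
from h import *
o,R=obs(); print(R.T@(np.array([475,219.5,36])-o['tool_pos']))"
```

```text
time_s: 2.1
tool_pos: [279.8, 406.9, 242.3]
eef_rot: [0.704, -0.704, 0.066, -0.066]
contact_force: [1.2, 0.1, 0.1]
grip_width: 12.6
time_s: 2.6
tool_pos: [422.7, 272.4, 242.4]
eef_rot: [0.704, -0.704, 0.066, -0.066]
contact_force: [0.9, 0.4, -0.2]
grip_width: 0.5
time_s: 2.9
tool_pos: [477.3, 217.1, 242.2]
eef_rot: [-0.704, 0.704, -0.068, 0.069]
contact_force: [-0.7, 1.0, 0.1]
grip_width: -0.1
t 2.9 tcp [477.3 217.1 242.2] F [-0.7  1.   0.1] w -0.1
[[ 0.981  0.002  0.192]
 [-0.192 -0.001  0.981]
 [ 0.002 -1.    -0.001]]
[ -3.11195237 206.17535743   2.09372495]
```

Right on target. Now I'll descend and check visually before contact.

```bash
python3 -m jog '[{"tx":-0.003,"ty":0.04,"tz":0.002,"rx":0,"ry":0,"rz":0},{"tx":0,"ty":0.045,"tz":0,"rx":0,"ry":0,"rz":0},{"tx":0,"ty":0.045,"tz":0,"rx":0,"ry":0,"rz":0},{"tx":0,"ty":0.04,"tz":0,"rx":0,"ry":0,"rz":0},{"tx":0,"ty":0.035,"tz":0,"rx":0,"ry":0,"rz":0}]'
python3 -m jog '[{"tx":0,"ty":0,"tz":0,"rx":0,"ry":0,"rz":0}]'
python3 -c "
from h import *
obs()
p=cams.camera('scene');cv2.imwrite('pics/s1.png',cv2.resize(p['frame'][150:420,200:520],None,fx=2.3,fy=2.2))
"
```

```text
time_s: 3.4
tool_pos: [470.7, 222.6, 35.5]
eef_rot: [-0.704, 0.704, -0.066, 0.066]
contact_force: [0.4, -0.0, -0.1]
grip_width: 0.3
time_s: 3.5
tool_pos: [467.3, 221.0, 33.2]
eef_rot: [-0.702, 0.706, -0.069, 0.063]
contact_force: [-1.0, -0.0, 0.2]
grip_width: -0.0
t 3.5 tcp [467.3 221.   33.2] F [-1.  -0.   0.2] w -0.0
[[ 0.983 -0.009  0.186]
 [-0.186 -0.004  0.983]
 [-0.008 -1.    -0.006]]
```

View pics/s1.png

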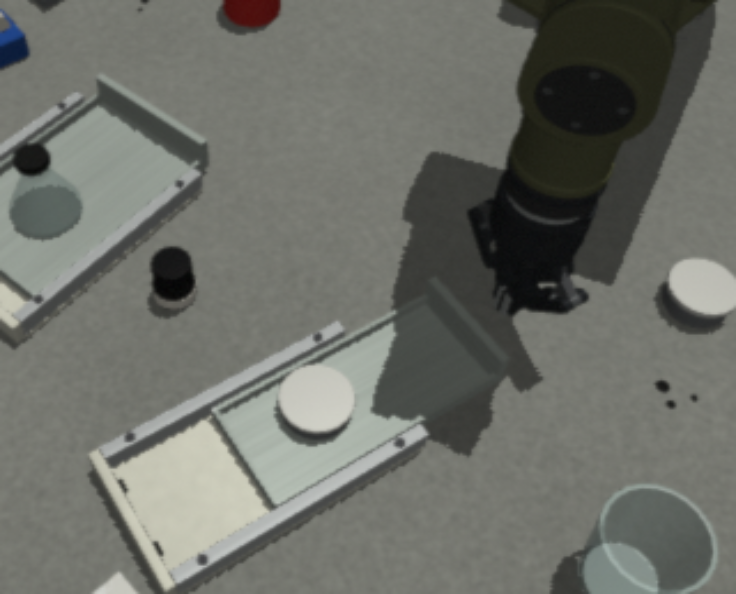

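Fingertips are in front of the lip at a good height (crop ~520,300). Pushing along tool x now, slowly, so the dish does not slide.

```bash
python3 -m jog '[{"tx":0.007,"ty":0,"tz":0,"rx":0,"ry":0,"rz":0},{"tx":0.007,"ty":0,"tz":0,"rx":0,"ry":0,"rz":0},{"tx":0.007,"ty":0,"tz":0,"rx":0,"ry":0,"rz":0},{"tx":0.006,"ty":0,"tz":0,"rx":0,"ry":0,"rz":0},{"tx":0.005,"ty":0,"tz":0,"rx":0,"ry":0,"rz":0}]'
python3 -m jog '[{"tx":0.004,"ty":0,"tz":0,"rx":0,"ry":0,"rz":0},{"tx":0.004,"ty":0,"tz":0,"rx":0,"ry":0,"rz":0},{"tx":0.004,"ty":0,"tz":0,"rx":0,"ry":0,"rz":0},{"tx":0.004,"ty":0,"tz":0,"rx":0,"ry":0,"rz":0},{"tx":0.005,"ty":0,"tz":0,"rx":0,"ry":0,"rz":0}]'
python3 -m jog '[{"tx":0.006,"ty":0,"tz":0,"rx":0,"ry":0,"rz":0},{"tx":0.007,"ty":0,"tz":0,"rx":0,"ry":0,"rz":0},{"tx":0.008,"ty":0,"tz":0,"rx":0,"ry":0,"rz":0},{"tx":0.008,"ty":0,"tz":0,"rx":0,"ry":0,"rz":0},{"tx":0.008,"ty":0,"tz":0,"rx":0,"ry":0,"rz":0}]'
python3 -c "
from h import *
obs()"
```

```text
time_s: 4.05
tool_pos: [504.4, 216.6, 38.1]
eef_rot: [0.704, -0.704, 0.066, -0.067]
contact_force: [-2.6, 0.4, 0.9]
grip_width: 0.1
time_s: 4.55
tool_pos: [523.9, 212.3, 37.2]
eef_rot: [-0.704, 0.704, -0.066, 0.066]
contact_force: [-2.4, 1.3, 1.1]
grip_width: -0.0
time_s: 5.05
tool_pos: [561.0, 205.1, 37.2]
eef_rot: [-0.704, 0.704, -0.066, 0.066]
contact_force: [-2.9, -1.4, 0.7]
grip_width: 0.1
t 5.05 tcp [561.  205.1  37.2] F [-2.9 -1.4  0.7] w 0.1
[[ 0.982 -0.     0.187]
 [-0.187 -0.001  0.982]
 [-0.    -1.    -0.001]]
```

```bash
python3 -m jog '[{"tx":0.006,"ty":0,"tz":0,"rx":0,"ry":0,"rz":0},{"tx":0.005,"ty":0,"tz":0,"rx":0,"ry":0,"rz":0},{"tx":0.004,"ty":0,"tz":0,"rx":0,"ry":0,"rz":0},{"tx":0.003,"ty":0,"tz":0,"rx":0,"ry":0,"rz":0},{"tx":0.003,"ty":0,"tz":0,"rx":0,"ry":0,"rz":0}]'
python3 -c "
from h import *
obs()
p=cams.camera('top');X=cloud(p);cv2.imwrite('pics/t2.png',cv2.resize(p['frame'][90:270,190:490],None,fx=2.6,fy=2.6))
"
```

```text
time_s: 5.55
tool_pos: [580.9, 201.4, 37.2]
eef_rot: [-0.704, 0.704, -0.066, 0.066]
contact_force: [-1.9, -1.0, -0.2]
grip_width: 0.2
t 5.55 tcp [580.9 201.4  37.2] F [-1.9 -1.  -0.2] w 0.2
[[ 0.982 -0.     0.187]
 [-0.187 -0.     0.982]
 [-0.    -1.    -0.   ]]
```

View pics/t2.png

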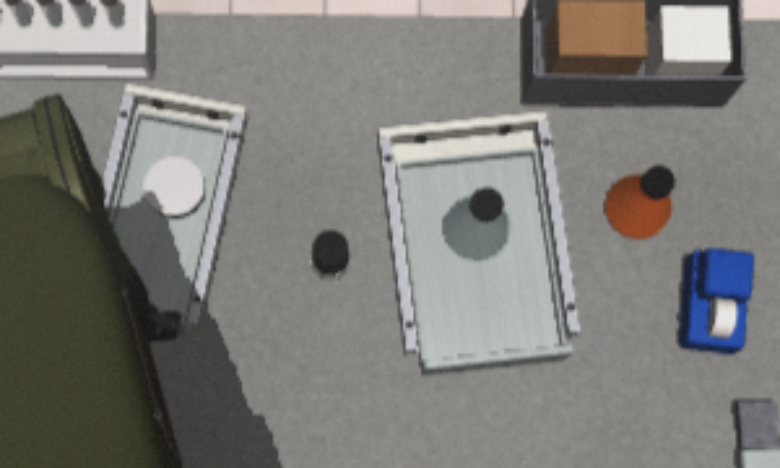

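Tray rear is now close to the stop (crop ~185,120) and the dish has ridden along. I'll creep until the force rises.

```bash
python3 -m jog '[{"tx":0.0025,"ty":0,"tz":0,"rx":0,"ry":0,"rz":0},{"tx":0.0025,"ty":0,"tz":0,"rx":0,"ry":0,"rz":0},{"tx":0.002,"ty":0,"tz":0,"rx":0,"ry":0,"rz":0},{"tx":0.002,"ty":0,"tz":0,"rx":0,"ry":0,"rz":0}]'
python3 -m jog '[{"tx":0.002,"ty":0,"tz":0,"rx":0,"ry":0,"rz":0},{"tx":0.002,"ty":0,"tz":0,"rx":0,"ry":0,"rz":0},{"tx":0.001,"ty":0,"tz":0,"rx":0,"ry":0,"rz":0}]'
```

```text
time_s: 6.0
tool_pos: [585.7, 200.7, 37.2]
eef_rot: [0.705, -0.704, 0.069, -0.063]
contact_force: [-13.6, 2.3, 9.5]
grip_width: -0.2
time_s: 6.3
tool_pos: [585.7, 200.7, 37.2]
eef_rot: [0.705, -0.703, 0.071, -0.059]
contact_force: [-22.8, 5.7, 16.9]
grip_width: -0.0
```

It is at the stop: the TCP did not move and the force rose to 23 N. Back off, rise, and check.

```bash
python3 -m jog '[{"tx":-0.01,"ty":0,"tz":0,"rx":0,"ry":0,"rz":0},{"tx":-0.015,"ty":0,"tz":0,"rx":0,"ry":0,"rz":0},{"tx":-0.03,"ty":0,"tz":0,"rx":0,"ry":0,"rz":0},{"tx":-0.03,"ty":-0.02,"tz":0,"rx":0,"ry":0,"rz":0},{"tx":0,"ty":-0.04,"tz":0,"rx":0,"ry":0,"rz":0}]'
python3 -m jog '[{"tx":0,"ty":-0.04,"tz":0,"rx":0,"ry":0,"rz":0},{"tx":0,"ty":-0.04,"tz":0,"rx":0,"ry":0,"rz":0},{"tx":0,"ty":0,"tz":0,"rx":0,"ry":0,"rz":0}]'
python3 - <<'E'
from h import *
o,R=obs()
for n in ["top","scene"]:
    p=cams.camera(n);X=cloud(p)
    lipfit(X,(602,195),"narrow "+n);lipfit(X,(556,-172),"wide "+n)
    for q in ["narrow_lip","flask","dish"]:print(q,[(np.round(d["at"]).tolist(),round(d["conf"],2)) for d in spotter.spot_point(q,p)[:2]])
    cv2.imwrite("pics/%s3.png"%n,p["frame"])
E
```

```text
time_s: 6.8
tool_pos: [504.1, 213.6, 94.2]
eef_rot: [-0.702, 0.706, -0.069, 0.062]
contact_force: [1.1, -0.0, -0.4]
grip_width: 0.0
time_s: 7.1
tool_pos: [516.5, 217.1, 184.2]
eef_rot: [0.706, -0.701, 0.061, -0.071]
contact_force: [0.7, -0.2, 0.1]
grip_width: 0.0
t 7.1 tcp [516.5 217.1 184.2] F [ 0.7 -0.2  0.1] w 0.0
[[ 0.982  0.014  0.186]
 [-0.186  0.006  0.982]
 [ 0.013 -1.     0.008]]
narrow top lip mid [600.7 195.3] yaw -0.194 thick sd 2.8 len 99.0 147 z 49.4
wide top lip mid [ 556.6 -172.9] yaw 0.118 thick sd 2.7 len 149.0 217 z 50.1
narrow_lip [([556.0, -172.0, 52.0], 0.51)]
flask [([701.0, -156.0, 19.0], 0.81), ([730.0, -332.0, -0.0], 0.8)]
dish [([742.0, 160.0, 12.0], 0.62), ([342.0, -260.0, 0.0], 0.27)]
narrow scene lip mid [602.8 195.2] yaw -0.191 thick sd 2.7 len 101.0 294 z 48.5
wide scene lip mid [ 559.  -172.7] yaw 0.119 thick sd 2.8 len 149.0 279 z 48.8
narrow_lip [([602.0, 193.0, 50.0], 0.8), ([691.0, -157.0, -3.0], 0.2)]
flask [([729.0, -330.0, -1.0], 0.93), ([698.0, -157.0, 18.0], 0.88)]
dish [([744.0, 158.0, 15.0], 0.67)]
```

View pics/scene3.png

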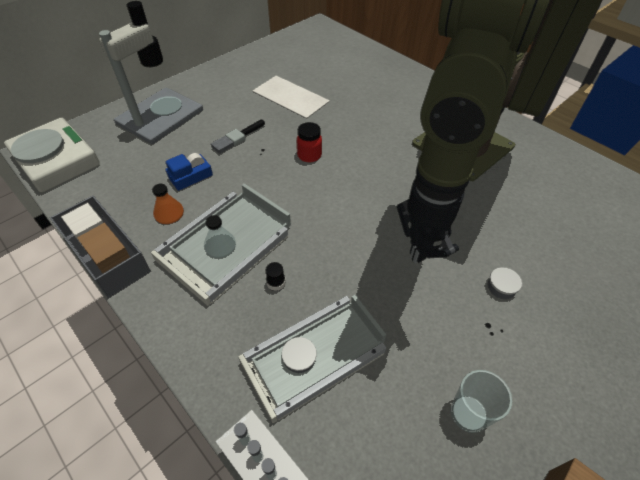

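The narrow tray is home: its lip moved 84 mm, is level with the rail ends, and the dish rode along by the same amount. The wide tray and flask have not moved. Next, rotate to the wide tray's yaw.

```bash
python3 -m jog '[{"tx":0,"ty":0,"tz":0,"rx":0,"ry":-0.103,"rz":0},{"tx":0,"ty":0,"tz":0,"rx":0,"ry":-0.103,"rz":0},{"tx":0,"ty":0,"tz":0,"rx":0,"ry":-0.103,"rz":0},{"tx":0,"ty":0,"tz":0,"rx":0,"ry":0,"rz":0},{"tx":0,"ty":0,"tz":0,"rx":0,"ry":0,"rz":0}]'
python3 -c "
from h import *
o,R=obs(); print(R.T@(np.array([597,-168,38])-o['tool_pos']))"
```

```text
time_s: 8.0
tool_pos: [511.0, 214.8, 176.7]
eef_rot: [-0.706, 0.706, 0.042, -0.042]
contact_force: [-0.3, -0.5, -0.1]
grip_width: -0.1
t 8.0 tcp [511.  214.8 176.7] F [-0.3 -0.5 -0.1] w -0.1
[[ 0.993 -0.001 -0.119]
 [ 0.119 -0.     0.993]
 [-0.001 -1.    -0.   ]]
[  40.06185373  138.77201934 -390.21397225]
```

```bash
python3 -m jog '[{"tx":0.004,"ty":-0.004,"tz":-0.025,"rx":0,"ry":0,"rz":0},{"tx":0.004,"ty":0,"tz":-0.04,"rx":0,"ry":0,"rz":0},{"tx":0.004,"ty":0,"tz":-0.04,"rx":0,"ry":0,"rz":0},{"tx":0.004,"ty":0,"tz":-0.04,"rx":0,"ry":0,"rz":0},{"tx":0.004,"ty":0,"tz":-0.04,"rx":0,"ry":0,"rz":0}]'
python3 -m jog '[{"tx":0.004,"ty":0,"tz":-0.04,"rx":0,"ry":0,"rz":0},{"tx":0.004,"ty":0,"tz":-0.04,"rx":0,"ry":0,"rz":0},{"tx":0.004,"ty":0,"tz":-0.04,"rx":0,"ry":0,"rz":0},{"tx":0.004,"ty":0,"tz":-0.04,"rx":0,"ry":0,"rz":0},{"tx":0.004,"ty":0,"tz":-0.03,"rx":0,"ry":0,"rz":0}]'
python3 -m jog '[{"tx":0,"ty":0,"tz":-0.015,"rx":0,"ry":0,"rz":0},{"tx":0,"ty":0,"tz":0,"rx":0,"ry":0,"rz":0},{"tx":0,"ty":0,"tz":0,"rx":0,"ry":0,"rz":0},{"tx":0,"ty":0,"tz":0,"rx":0,"ry":0,"rz":0}]'
python3 -c "
from h import *
o,R=obs(); print(R.T@(np.array([597,-168,38])-o['tool_pos']))"
```

```text
time_s: 8.5
tool_pos: [553.6, 32.2, 181.1]
eef_rot: [0.706, -0.706, -0.042, 0.042]
contact_force: [-0.2, 0.2, 0.0]
grip_width: -0.0
time_s: 9.0
tool_pos: [596.5, -155.0, 181.0]
eef_rot: [-0.706, 0.706, 0.042, -0.042]
contact_force: [-0.6, -0.3, 0.8]
grip_width: 0.1
time_s: 9.4
tool_pos: [597.7, -165.8, 181.3]
eef_rot: [0.706, -0.705, -0.043, 0.044]
contact_force: [-0.4, -0.7, -0.2]
grip_width: 0.3
t 9.4 tcp [ 597.7 -165.8  181.3] F [-0.4 -0.7 -0.2] w 0.3
[[ 0.992 -0.001 -0.122]
 [ 0.122  0.001  0.992]
 [-0.001 -1.     0.001]]
[ -0.86195745 143.25692583  -2.26987782]
```

```bash
python3 -m jog '[{"tx":0,"ty":0.03,"tz":-0.002,"rx":0,"ry":0,"rz":0},{"tx":0,"ty":0.03,"tz":0,"rx":0,"ry":0,"rz":0},{"tx":0,"ty":0.025,"tz":0,"rx":0,"ry":0,"rz":0},{"tx":0,"ty":0.015,"tz":0,"rx":0,"ry":0,"rz":0},{"tx":0,"ty":0.01,"tz":0,"rx":0,"ry":0,"rz":0}]'
python3 -m jog '[{"tx":0,"ty":0,"tz":0,"rx":0,"ry":0,"rz":0}]'
python3 -c "
from h import *
obs()
p=cams.camera('scene');cv2.imwrite('pics/s4.png',cv2.resize(p['frame'][90:310,130:410],None,fx=2.6,fy=2.6))
p=cams.camera('wrist');cv2.imwrite('pics/w4.png',p['frame'])
"
```

```text
time_s: 9.9
tool_pos: [597.3, -167.5, 69.9]
eef_rot: [0.706, -0.705, -0.043, 0.044]
contact_force: [-0.5, 0.7, -0.6]
grip_width: -0.1
time_s: 10.0
tool_pos: [597.3, -167.9, 70.2]
eef_rot: [0.706, -0.705, -0.042, 0.044]
contact_force: [0.8, -0.4, 0.7]
grip_width: 0.3
t 10.0 tcp [ 597.3 -167.9   70.2] F [ 0.8 -0.4  0.7] w 0.3
[[ 0.992 -0.003 -0.122]
 [ 0.122  0.001  0.992]
 [-0.002 -1.     0.001]]
```

View pics/s4.png

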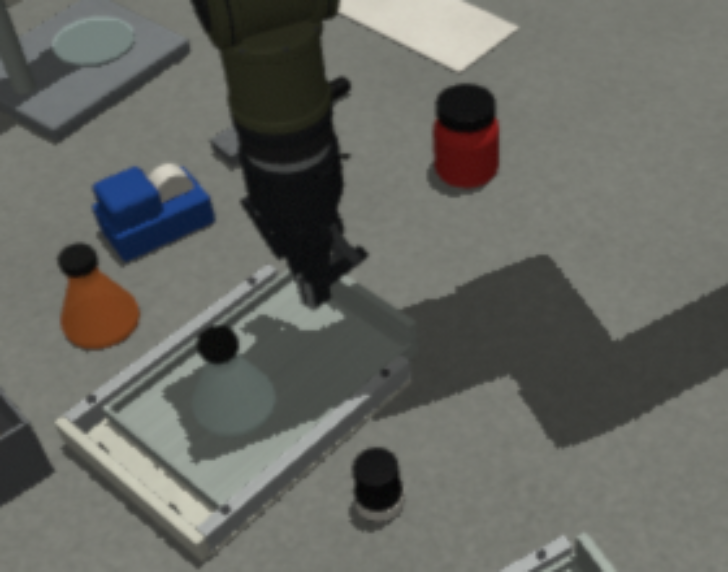

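View pics/w4.png

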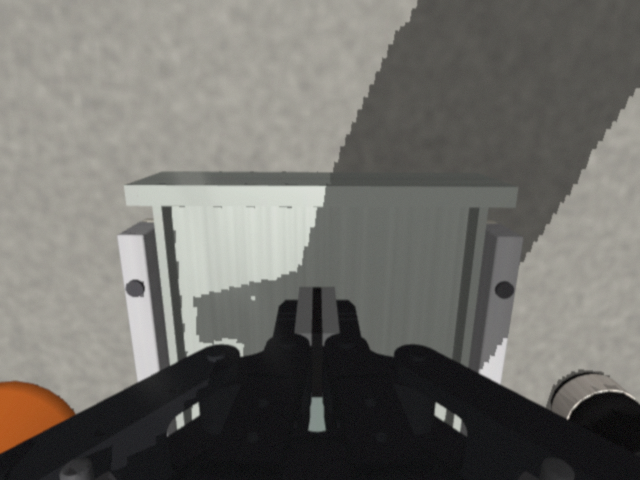

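The wrist view shows the closed fingertips (~318,300) centred behind the lip (row ~190) and well ahead of the flask. I'll lower them behind the lip, tips ~12 mm above the floor, and draw back until contact.

```bash
python3 -m jog '[{"tx":0,"ty":0.01,"tz":0,"rx":0,"ry":0,"rz":0},{"tx":0,"ty":0.012,"tz":0,"rx":0,"ry":0,"rz":0},{"tx":0,"ty":0.01,"tz":0,"rx":0,"ry":0,"rz":0},{"tx":-0.003,"ty":0.002,"tz":0,"rx":0,"ry":0,"rz":0},{"tx":-0.004,"ty":0,"tz":0,"rx":0,"ry":0,"rz":0}]'
python3 -m jog '[{"tx":-0.005,"ty":0,"tz":0,"rx":0,"ry":0,"rz":0},{"tx":-0.004,"ty":0,"tz":0,"rx":0,"ry":0,"rz":0},{"tx":-0.003,"ty":0,"tz":0,"rx":0,"ry":0,"rz":0},{"tx":-0.003,"ty":0,"tz":0,"rx":0,"ry":0,"rz":0},{"tx":-0.003,"ty":0,"tz":0,"rx":0,"ry":0,"rz":0}]'
python3 -m jog '[{"tx":-0.003,"ty":0,"tz":0,"rx":0,"ry":0,"rz":0},{"tx":-0.003,"ty":0,"tz":0,"rx":0,"ry":0,"rz":0},{"tx":-0.003,"ty":0,"tz":0,"rx":0,"ry":0,"rz":0},{"tx":-0.003,"ty":0,"tz":0,"rx":0,"ry":0,"rz":0},{"tx":-0.003,"ty":0,"tz":0,"rx":0,"ry":0,"rz":0}]'
```

```text
time_s: 10.6
tool_pos: [590.5, -170.1, 36.3]
eef_rot: [0.706, -0.706, -0.042, 0.043]
contact_force: [0.1, -0.3, -0.3]
grip_width: -0.0
time_s: 11.1
tool_pos: [573.5, -172.6, 37.6]
eef_rot: [-0.706, 0.706, 0.043, -0.043]
contact_force: [0.1, 0.6, -0.7]
grip_width: -0.3
time_s: 11.6
tool_pos: [558.9, -174.2, 37.5]
eef_rot: [-0.706, 0.706, 0.043, -0.043]
contact_force: [2.4, 0.6, -0.1]
grip_width: 0.5
```

Contact made; force is 2.4 N, as expected for sliding. I'll draw on smoothly.

```bash
python3 -m jog '[{"tx":-0.004,"ty":0,"tz":0,"rx":0,"ry":0,"rz":0},{"tx":-0.005,"ty":0,"tz":0,"rx":0,"ry":0,"rz":0},{"tx":-0.006,"ty":0,"tz":0,"rx":0,"ry":0,"rz":0},{"tx":-0.006,"ty":0,"tz":0,"rx":0,"ry":0,"rz":0},{"tx":-0.006,"ty":0,"tz":0,"rx":0,"ry":0,"rz":0}]'
python3 -m jog '[{"tx":-0.006,"ty":0,"tz":0,"rx":0,"ry":0,"rz":0},{"tx":-0.006,"ty":0,"tz":0,"rx":0,"ry":0,"rz":0},{"tx":-0.006,"ty":0,"tz":0,"rx":0,"ry":0,"rz":0},{"tx":-0.005,"ty":0,"tz":0,"rx":0,"ry":0,"rz":0},{"tx":-0.004,"ty":0,"tz":0,"rx":0,"ry":0,"rz":0}]'
python3 -m jog '[{"tx":-0.004,"ty":0,"tz":0,"rx":0,"ry":0,"rz":0},{"tx":-0.004,"ty":0,"tz":0,"rx":0,"ry":0,"rz":0},{"tx":-0.004,"ty":0,"tz":0,"rx":0,"ry":0,"rz":0},{"tx":-0.003,"ty":0,"tz":0,"rx":0,"ry":0,"rz":0},{"tx":-0.003,"ty":0,"tz":0,"rx":0,"ry":0,"rz":0}]'
python3 - <<'E'
from h import *
for n in ["top","scene"]:
    p=cams.camera(n)
    for q in ["wide_lip","wide_floor","wide_unit","flask"]:print(q,[(np.round(d["at"]).tolist(),round(d["conf"],2)) for d in spotter.spot_point(q,p)[:2]])
cv2.imwrite('pics/s5.png',cv2.resize(p['frame'][90:310,130:410],None,fx=2.6,fy=2.6))
E
```

```text
time_s: 12.1
tool_pos: [531.3, -177.5, 37.5]
eef_rot: [0.706, -0.706, -0.043, 0.043]
contact_force: [2.4, 0.8, 1.1]
grip_width: 0.1
time_s: 12.6
tool_pos: [504.4, -180.9, 37.3]
eef_rot: [-0.706, 0.706, 0.043, -0.043]
contact_force: [2.1, 1.2, 1.4]
grip_width: 0.1
time_s: 13.1
tool_pos: [486.9, -183.0, 37.3]
eef_rot: [0.706, -0.706, -0.043, 0.043]
contact_force: [2.6, 0.2, 0.6]
grip_width: -0.3
wide_lip [([473.0, -182.0, 52.0], 0.96), ([587.0, -168.0, 17.0], 0.73)]
wide_floor [([586.0, -168.0, 17.0], 0.66), ([740.0, 160.0, 14.0], 0.44)]
wide_unit [([691.0, -152.0, -3.0], 0.58)]
flask [([727.0, -332.0, -0.0], 0.93), ([616.0, -166.0, 17.0], 0.69)]
wide_lip [([467.0, -179.0, 52.0], 0.96)]
wide_floor [([583.0, -168.0, 12.0], 0.61), ([589.0, 436.0, -4.0], 0.32)]
wide_unit [([690.0, -156.0, -2.0], 0.64)]
flask [([613.0, -169.0, 22.0], 0.78), ([730.0, -330.0, -2.0], 0.7)]
```

View pics/s5.png

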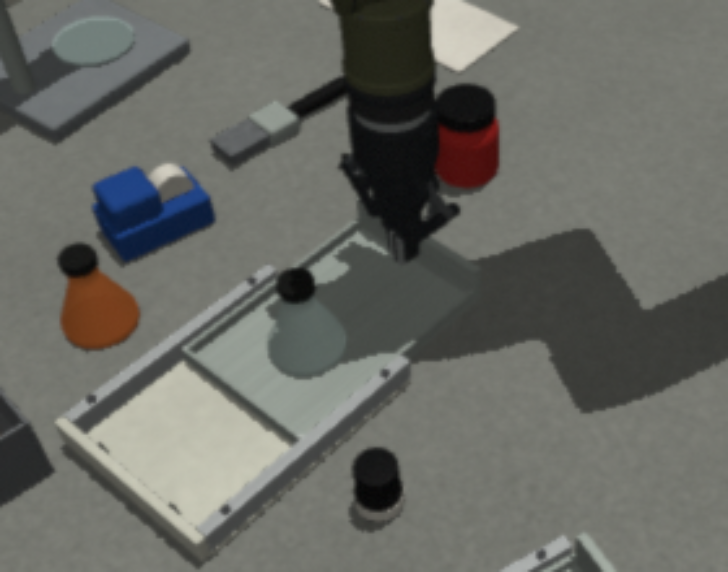

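The flask has ridden along upright. About 25 mm remain; slowing into the stop.

```bash
python3 -m jog '[{"tx":-0.003,"ty":0,"tz":0,"rx":0,"ry":0,"rz":0},{"tx":-0.003,"ty":0,"tz":0,"rx":0,"ry":0,"rz":0},{"tx":-0.003,"ty":0,"tz":0,"rx":0,"ry":0,"rz":0},{"tx":-0.003,"ty":0,"tz":0,"rx":0,"ry":0,"rz":0},{"tx":-0.003,"ty":0,"tz":0,"rx":0,"ry":0,"rz":0}]'
python3 -m jog '[{"tx":-0.002,"ty":0,"tz":0,"rx":0,"ry":0,"rz":0},{"tx":-0.002,"ty":0,"tz":0,"rx":0,"ry":0,"rz":0},{"tx":-0.002,"ty":0,"tz":0,"rx":0,"ry":0,"rz":0},{"tx":-0.002,"ty":0,"tz":0,"rx":0,"ry":0,"rz":0}]'
```

```text
time_s: 14.1
tool_pos: [472.2, -184.9, 37.4]
eef_rot: [-0.706, 0.706, 0.043, -0.043]
contact_force: [2.5, -0.4, -2.1]
grip_width: -0.1
time_s: 14.5
tool_pos: [464.3, -185.8, 37.4]
eef_rot: [-0.706, 0.706, 0.043, -0.043]
contact_force: [2.1, 0.2, -1.5]
grip_width: 0.2
```

```bash
python3 -m jog '[{"tx":-0.002,"ty":0,"tz":0,"rx":0,"ry":0,"rz":0},{"tx":-0.002,"ty":0,"tz":0,"rx":0,"ry":0,"rz":0},{"tx":-0.002,"ty":0,"tz":0,"rx":0,"ry":0,"rz":0}]'
python3 -m jog '[{"tx":-0.002,"ty":0,"tz":0,"rx":0,"ry":0,"rz":0},{"tx":-0.002,"ty":0,"tz":0,"rx":0,"ry":0,"rz":0}]'
```

```text
time_s: 14.8
tool_pos: [459.0, -186.5, 37.4]
eef_rot: [0.706, -0.706, -0.043, 0.042]
contact_force: [6.4, 1.1, -4.6]
grip_width: 0.1
time_s: 15.0
tool_pos: [458.9, -186.5, 37.8]
eef_rot: [0.706, -0.705, -0.046, 0.04]
contact_force: [12.9, 4.2, -10.6]
grip_width: -0.2
```

The stop is reached at TCP x≈459, where I expected it. One more nudge to confirm, then unhook.

```bash
python3 -m jog '[{"tx":-0.002,"ty":0,"tz":0,"rx":0,"ry":0,"rz":0},{"tx":0,"ty":0,"tz":0,"rx":0,"ry":0,"rz":0}]'
python3 -m jog '[{"tx":0.006,"ty":0,"tz":0,"rx":0,"ry":0,"rz":0},{"tx":0.009,"ty":0,"tz":0,"rx":0,"ry":0,"rz":0},{"tx":0.011,"ty":0,"tz":0,"rx":0,"ry":0,"rz":0},{"tx":0,"ty":0,"tz":0,"rx":0,"ry":0,"rz":0}]'
python3 -c "
from h import *
obs()"
```

```text
time_s: 15.2
tool_pos: [459.0, -186.7, 38.0]
eef_rot: [0.706, -0.705, -0.048, 0.039]
contact_force: [15.3, 4.2, -10.4]
grip_width: 0.2
time_s: 15.6
tool_pos: [479.8, -184.2, 37.4]
eef_rot: [-0.706, 0.706, 0.043, -0.043]
contact_force: [-0.3, -0.4, 0.1]
grip_width: -0.1
t 15.6 tcp [ 479.8 -184.2   37.4] F [-0.3 -0.4  0.1] w -0.1
[[ 0.993  0.001 -0.122]
 [ 0.122 -0.001  0.993]
 [ 0.001 -1.    -0.001]]
```

Free of contact. Rise straight up, then move clear.

```bash
python3 -m jog '[{"tx":0,"ty":-0.02,"tz":0,"rx":0,"ry":0,"rz":0},{"tx":0,"ty":-0.03,"tz":0,"rx":0,"ry":0,"rz":0},{"tx":0,"ty":-0.04,"tz":0,"rx":0,"ry":0,"rz":0},{"tx":0,"ty":-0.04,"tz":0,"rx":0,"ry":0,"rz":0},{"tx":0,"ty":-0.03,"tz":0,"rx":0,"ry":0,"rz":0}]'
python3 -m jog '[{"tx":-0.01,"ty":-0.02,"tz":0.03,"rx":0,"ry":0,"rz":0},{"tx":-0.01,"ty":0,"tz":0.04,"rx":0,"ry":0,"rz":0},{"tx":-0.01,"ty":0,"tz":0.04,"rx":0,"ry":0,"rz":0},{"tx":-0.01,"ty":0,"tz":0.04,"rx":0,"ry":0,"rz":0},{"tx":0,"ty":0,"tz":0.03,"rx":0,"ry":0,"rz":0}]'
python3 -m jog '[{"tx":0,"ty":0,"tz":0,"rx":0,"ry":0,"rz":0},{"tx":0,"ty":0,"tz":0,"rx":0,"ry":0,"rz":0},{"tx":0,"ty":0,"tz":0,"rx":0,"ry":0,"rz":0}]'
python3 - <<'E'
from h import *
obs()
for n in ["top","scene"]:
    p=cams.camera(n);X=cloud(p)
    lipfit(X,(602,195),"narrow "+n);lipfit(X,(447,-185),"wide "+n)
    for q in ["wide_lip","narrow_lip","flask","dish","dark_jar","red_jar","beaker","brush","tub","tape_box"]:
        print(q,[(np.round(d["at"]).tolist(),round(d["conf"],2)) for d in spotter.spot_point(q,p)[:2]])
    cv2.imwrite("pics/%s6.png"%n,p["frame"])
E
```

```text
time_s: 16.1
tool_pos: [478.2, -184.2, 199.7]
eef_rot: [-0.706, 0.706, 0.043, -0.042]
contact_force: [1.4, -0.1, -0.2]
grip_width: -0.0
time_s: 16.6
tool_pos: [413.9, -8.8, 217.1]
eef_rot: [0.706, -0.706, -0.042, 0.044]
contact_force: [1.0, 0.5, 0.4]
grip_width: -0.2
time_s: 16.9
tool_pos: [416.9, -10.9, 217.3]
eef_rot: [-0.706, 0.706, 0.043, -0.043]
contact_force: [0.1, 0.4, -0.3]
grip_width: 0.3
t 16.9 tcp [416.9 -10.9 217.3] F [ 0.1  0.4 -0.3] w 0.3
[[ 0.993 -0.    -0.12 ]
 [ 0.12  -0.001  0.993]
 [-0.    -1.    -0.001]]
narrow top lip mid [600.7 195.1] yaw -0.19 thick sd 2.7 len 99.0 145 z 49.3
wide top lip mid [ 445.8 -194.2] yaw 0.117 thick sd 2.5 len 134.0 179 z 50.6
wide_lip [([441.0, -186.0, 50.0], 0.87)]
narrow_lip [([604.0, 196.0, 52.0], 0.91)]
flask [([729.0, -332.0, -3.0], 0.7), ([588.0, -171.0, 18.0], 0.67)]
dish [([740.0, 162.0, 15.0], 0.69)]
dark_jar [([667.0, -4.0, -4.0], 0.64)]
red_jar [([339.0, -261.0, 1.0], 0.83)]
beaker [([591.0, 433.0, 0.0], 0.93)]
brush [([434.0, -441.0, 3.0], 0.8)]
tub [([321.0, 332.0, 2.0], 0.73)]
tape_box [([620.0, -403.0, -1.0], 0.81)]
narrow scene lip mid [602.6 194.4] yaw -0.191 thick sd 2.7 len 101.0 293 z 48.3
wide scene lip mid [ 447.  -186.6] yaw 0.117 thick sd 2.8 len 153.0 270 z 48.4
wide_lip [([441.0, -182.0, 50.0], 0.87), ([714.0, 175.0, 12.0], 0.74)]
narrow_lip [([599.0, 193.0, 51.0], 0.81), ([336.0, -261.0, -4.0], 0.46)]
flask [([730.0, -327.0, -4.0], 0.98), ([585.0, -173.0, 18.0], 0.71)]
dish [([748.0, 161.0, 15.0], 0.7), ([554.0, -175.0, 15.0], 0.22)]
dark_jar [([668.0, -1.0, -0.0], 0.96)]
red_jar [([338.0, -264.0, -3.0], 0.89)]
beaker [([590.0, 434.0, -0.0], 0.59)]
brush [([432.0, -443.0, -6.0], 0.92), ([672.0, -3.0, -1.0], 0.74)]
tub [([318.0, 329.0, 4.0], 0.57)]
tape_box [([622.0, -404.0, -0.0], 0.72)]
```

View pics/scene6.png

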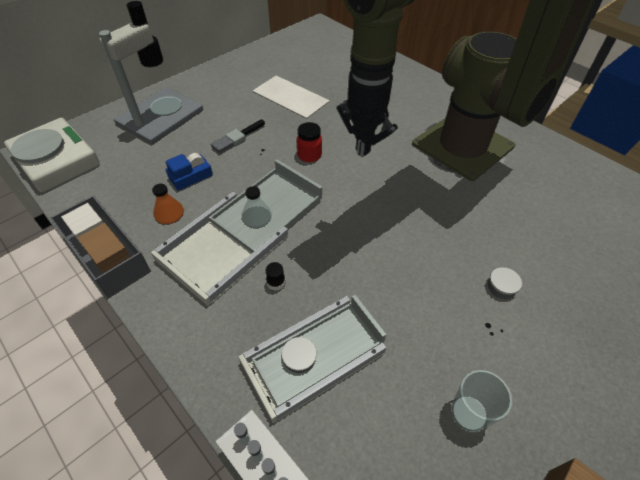

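View pics/top6.png

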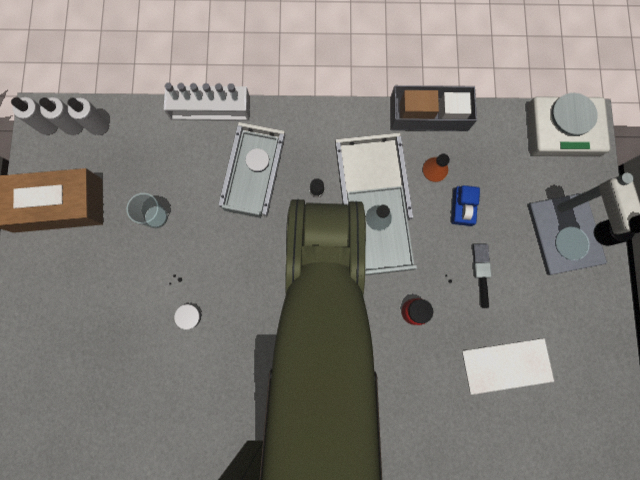

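The pictures show the narrow tray home (top px ~250,170), with its dish in place. The wide tray is out (lip ~390,268) and the clear flask stands upright on it (~380,213). The bystanders are where they were.

```bash
python3 -c "
from plant import manip
print(manip.hand_in())"
```

```text
the job is handed in; nothing more can be done
None
```

I pushed the narrow tray home first, then hooked the closed fingertips behind the wide tray's lip and drew that tray out to its stop. I handed the job in at about 17 s, with the arm clear of everything.

- **Narrow tray:** it moved about 84 mm. At the rear stop the fingers stopped moving while the force rose to about 23 N. The lip stayed there afterwards, and the dish rode along by the same amount.
- **Wide tray:** it moved about 112 mm. At the front stop the force rose from about 2 N to about 15 N with no further movement. From the pictures it started roughly 18 mm out, which fits the 130 mm total.
- **Flask and other things:** the clear flask rode along upright on the wide tray. The orange look-alike and all the bystanders read within a few mm of where they started.
- **Disagreements in the checks:**
  - In the final top picture the arm hid part of the wide lip. That fit came out short (134 mm) and off to one side, so I relied on the scene camera (x ≈ 447 mm).
  - The trained network put the wide lip at x ≈ 441 mm.

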